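# Bump-test a gas detector

## Robot

A 7-joint arm with a two-finger parallel gripper is mounted at the origin on the work surface. World frame = base frame: x ahead of the robot, y to its left, z up, the work surface at z = 0. Lengths are in m, angles in rad, forces in N, time in s.
With the tool pointing down it reaches from about 0.4 to 0.85 m from the base axis. Payload 4.5 kg.
Tool frame: the origin (TCP) lies midway between the tips of the shut fingers; the grasp point (between the pads) lies 19 mm behind it; z points along the fingers, y is the line along which they close (so a half turn about z gives the same grasp; the last joint's range is limited). The gripper opens to 88 mm and grips with 3 to 60 N. Pads are 18 mm wide; open, the fingers measure 123 mm over their backs; the gripper's body (75 mm by 187 mm) begins 45 mm behind the grasp point.
Start: joints at [-1.264, 0.689, -0.195, 1.565, 0.157, 0.902, -0.215], TCP at [0.168, 0.602, 0.239] pointing down, gripper open.
Joint ranges: [-3.01, 3.01], [-0.46, 2.08], [-1.47, 1.51], [0.13, 2.56], [-1, 4.14], [0.04, 2.09], [-2.66, 2.66]. Speed limits (rad/s): [2.57, 2.57, 3.14, 3.14, 3.14, 3.14, 3.14].

## Interface

Orientations are given as a unit quaternion [x, y, z, w].
In Python, from plant import sensors, eyes, finish_job gives the robot as it stands.
- The arm moves only by the tool send_rows, never from a script. Its argument "rows" is text: rows parted by semicolons, each of 4 numbers parted by spaces: the shift along the tool's x, y, z normalised to -1 to 1, where 1 is 30 cm, then the turn about the tool's z normalised to -1 to 1, where 1 is 2 pi rad. A call has 1 to 10 rows; each row is the pose to reach, as a shift and turn from the pose commanded when the call began, along the tool's axes at that moment, turning the shorter way round; what a row does not reach only later rows make up. A row lasts 1/12 s, in which the tool goes at most 41.7 mm and 7.16 degrees, less where a joint would pass 70% of its speed; a pose out of reach is approached as far as the arm can. A call with a number of a shift or a turn outside -1 to 1 is refused whole. A call with a gripper value outside its range is refused whole. "jaw" is the closure, from -1 (fully open) to 1 (shut), set as the call begins (left out, the last holds). The fingers move at their own pace and stop on an object; "force" is the grip in N (left out, the last holds). Time passes only in rows, so rows that repeat a pose let the fingers close. It gives the time, the measured TCP pose, the force, the opening and the grip force at its end, in the units of the state.
- sensors.get_state(): the state, without advancing time (a new reading comes with each control period).
- eyes.snapshot(name): name is "side" or "top" or "wrist"; returns (picture, depth): 384x512x3 uint8, red, green, blue; 384x512 float32, m along the optical axis (not along the pixel's ray), 0 where there is no reading.
- eyes.calibration(name): a dict with "fov_y" (degrees; the focal length in pixels is half the picture's height over the tangent of half this angle, whatever the lens; pixels are square), "cx", "cy" (the principal point, pixels), "world_from_camera" (4x4, takes a point from camera to world coordinates). Camera axes: x right, y down, z forward; pixel columns grow to the right and rows downward; lengths in m; the calibration is good to about 2 mm. A picture is of the moment at which its call begins: read the wrist's pose just before it. calibration takes no time and is no camera call; for the wrist camera it gives the pose at the moment of the call.
- finish_job(): hands the job in; it is judged then, once.
The state is a dict: "clock": time; "q": joint angles; "qd": joint speeds; "joint_torque": joint torques, N m; "tool_pos": TCP position; "eef_rot": TCP orientation; "contact_force": force on the tool from outside, world axes, zero at the start; "moment": the same for the moment, N m; "opening": opening from 0.0 (shut) to 1.0 (fully open); "finger_force": force on a finger pad.
Only numpy, scipy, OpenCV 4.12 (cv2) and the standard library are available. Lean on these libraries where they do the work, as an engineer would, in place of code of your own. Each camera call takes 0.05 s, during which the arm holds its last target. There are 200 camera calls.

## Task

On the gas-test console, slide the rectangular detector along its lane, under the overhang, until it is fully home against the end of its bay. Then open the valve directly above that bay by turning its lever all the way, a quarter turn, until it points down the slope. Leave the other valve closed, the round canister in its lane and the other things on the bench as they are.

Things in the scene. Friction and masses are not known exactly. Their poses are not given: they have to be found in the camera images.
- console: Fixed white gas-test console, 315 x 350 mm, 289 high; yaw varies. Origin on the bench top; x = direction of sliding, away from the robot, y left, z up. Lanes along x in front, at y +80 and -80 mm. Behind them, from the overhang's front edge (x -60, z 60 mm) up to (x 55, z 156 mm), a panel slopes at 40 degrees and carries two levered valves, one above each bay.
- bay_left (a point): End of the left lane and bay: on the lane's floor (6 mm above the bench), at its centre line, at the end wall (console x -15, y 80 mm). Axes are the console's. The lane is 70 mm wide and 190 mm long, open towards -x, its side rails' tops 16 mm above its floor. The last 45 mm before the wall are the bay, under an overhang 39 mm above the floor.
- bay_right (a point): The same for the right lane, at console y = -80 mm.
- pipe (a point): Middle of the horizontal steel gas pipe, 18 mm thick, that runs along console y above the valves (console x 11.5, z 280 mm; y -165 to 165 mm, then back to posts at x 85 mm). It bars the room straight above the closed levers: reach them square to the panel, from below the pipe. A row of flow tubes stands behind, at x 85 mm, z up to 264 mm.
- detector: Loose grey gas detector lying flat in one of the lanes (left or right varies), screen up, a box 110 (along the lane, x) x 64 x 30 mm, about 0.2 kg; origin at the middle of its underside. It starts 30 to 60 mm short of home. When home, its front end touches the bay's end wall: its origin is then at console x = -70 mm and its rear 65 mm stick out of the bay.
- canister: Loose white round filter canister, 52 mm diameter, 34 mm tall (38 with its nipple), parked in the other lane; origin at the middle of its underside. Leave it.
- valve_left (a joint): Left valve: 0 = closed (lever crosswise, pointing to console +y), 1.571 = fully open (lever pointing down the slope, towards the lanes); stops at both. Starts at 0 to 0.2. Stiff, about 0.2 N m; stays where left. The lever is a black bar 14 mm wide, 14 mm thick, reaching 75 mm from the turning axis, parallel to the panel, its centre line 35 mm off it (28 mm free beneath).
- valve_right (a joint): The same for the right valve; its closed lever also points to console +y.
- valve_left_pivot (a point): On the left valve's turning axis, at the height of the lever's centre line: console (-14, 80, 145) mm. Axes are the console's. The turning axis is square to the panel: it leans 40 degrees from vertical towards console -x. Opening turns the lever counter-clockwise seen facing the panel. The brass stub down the slope is a fixed outlet pipe.
- valve_right_pivot (a point): The same for the right valve, at console y = -80 mm.
- valve_left_grip (a point): On the left lever's centre line, 60 mm from the turning axis, 15 mm short of its free end. Its z axis is the turning axis, pointing out of the panel; its y axis points along the lever to its free end.
- valve_right_grip (a point): The same on the right lever.
- dock_a: Bystander: loose blue charging dock, 80 x 70 x 65 mm, left on the bench.
- dock_b: Bystander: the same, on the right.
- sign: Bystander: small blank card stand, 50 x 120 x 91 mm, on the right.
Things that resemble listed ones, but are neither listed nor needed, are in the scene too. Several things have the shape of the detector; the one meant has the colours described above.

How it is judged:
By the outcome, as a careful person would: the job done as asked, in the order asked, and still so for the second after the job is handed in, with the robot touching nothing.
It also fails if it takes over 46 s, if anything falls off the work surface, if the arm or the gripper's body presses on something with over 40 N, if the wrist force passes 120 N, or if a joint passes its speed limit or range.

## Working session

There is one attempt and no reset: what is moved stays moved. The work goes in short steps, Python scripts to look and compute and a tool call to move; the robot and the scene stay as the last step left them, time stands still between calls to the robot, and variables do not carry over. Pictures are saved under pics/ and viewed, at most 10 in all, crops included, and the job is handed in when it is done.

Besides the shell and the picture viewer there is one more tool, called after "Emit:" as name(argument=value, ...), one argument or row to a line, values as JSON. send_rows: Moves the arm, as the interface text tells. Scaled input: -1 to 1 covers 30 cm each way for a shift and 2 pi rad each way for a turn. Its arguments: {"type":"object","properties":{"rows":{"type":"string"},"jaw":{"type":"number"},"force":{"type":"number"}},"required":["rows"]}

```bash
mkdir -p pics
cat > h.py <<'E'
import numpy as np, cv2
from plant import sensors, eyes, finish_job
from scipy.spatial.transform import Rotation as R
def cam(n):
    c=eyes.calibration(n); f=192/np.tan(np.radians(c['fov_y'])/2)
    return f,c['cx'],c['cy'],np.array(c['world_from_camera'])
def cloud(n,d):
    f,cx,cy,T=cam(n); v,u=np.mgrid[:384,:512]
    p=np.stack([(u-cx)/f*d,(v-cy)/f*d,d],-1)
    return p@T[:3,:3].T+T[:3,3]
def st():
    s=sensors.get_state(); print({k:np.round(s[k],4).tolist() for k in s if k not in('qd','joint_torque')})
E
python3 - <<'E'
from h import *
st()
ims=[]
for n in('top','side'):
    im,d=eyes.snapshot(n); np.savez('pics/'+n,im=im,d=d); cv2.imwrite(f'pics/{n}0.png',im[:,:,::-1]); print(n,cam(n))
E
```

```text
{'clock': 0.0, 'q': [-1.2642, 0.69, -0.1945, 1.5663, 0.1573, 0.9025, -0.2151], 'tool_pos': [0.1683, 0.6013, 0.2379], 'eef_rot': [0.1359, 0.9907, -0.0009, -0.0001], 'contact_force': [0.6928, -0.3214, -0.8968], 'moment': [-0.0317, -0.0821, -0.0453], 'finger_force': 0.0, 'opening': 1.0014}
top (np.float64(444.9236986963107), 255.28161467941462, 191.75655001773998, array([[ 0.0483508 , -0.97732053,  0.20617173,  0.24853715],
       [-0.99882878, -0.04768358,  0.00820685,  0.00525372],
       [ 0.00181028, -0.20632707, -0.97848141,  1.44385276],
       [ 0.        ,  0.        ,  0.        ,  1.        ]]))
side (np.float64(376.2082089092462), 258.81506467239825, 190.71160270969108, array([[ 0.79674195, -0.37003718,  0.47778106,  0.05057386],
       [-0.60401507, -0.51271387,  0.61015595, -0.6161563 ],
       [ 0.01918459, -0.7747238 , -0.63200868,  0.81598114],
       [ 0.        ,  0.        ,  0.        ,  1.        ]]))
```

View pics/top0.png

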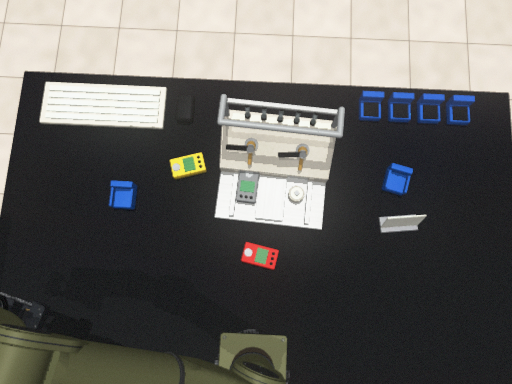

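View pics/side0.png

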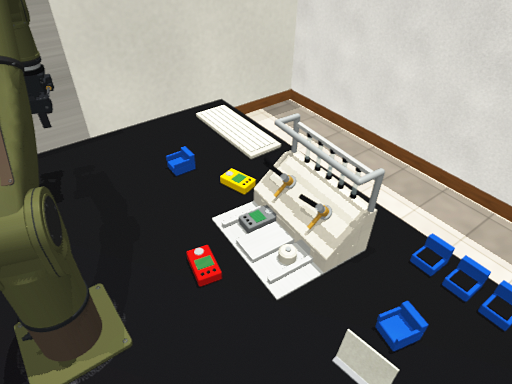

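The top view shows the grey detector in the left lane at about (248,187), with the canister in the right lane at (297,193). The left lever runs from (226,148) to (252,149), and both levers are crosswise. The side view agrees. Next I'll measure the console's yaw and position, the detector and the lever angle.

```bash
cat > m.py <<'E'
from h import *
D=np.load('pics/top.npz'); im=D['im'];P=cloud('top',D['d']); hsv=cv2.cvtColor(im,cv2.COLOR_RGB2HSV)
S=np.load('pics/side.npz'); ims=S['im'];PS=cloud('side',S['d'])
# console base plate: bright pixels, low height, contour -> corners
z=P[...,2]; box=np.zeros(z.shape,bool); box[90:240,205:350]=1
print('bench z',np.median(z[250:320,300:450]))
pl=box&(z>.002)&(z<.045)&(im.min(2)>110)
c=max(cv2.findContours(pl.astype(np.uint8),0,2)[0],key=cv2.contourArea)
cor=cv2.approxPolyDP(c,6,True)[:,0]; print('plate corners',[(u.tolist(),P[u[1],u[0]].round(3).tolist()) for u in cor])
# pipe line
for n,Q,b in(('top',P,box),('side',PS,np.ones(z.shape,bool))):
    pp=Q[b&(Q[...,2]>.27)&(Q[...,2]<.30)&(Q[...,0]>.5)&(abs(Q[...,1])<.3)]
    if len(pp)<20: continue
    l=cv2.fitLine(pp[:,:2].astype(np.float32),cv2.DIST_HUBER,0,.01,.01).ravel(); print(n,'pipe',len(pp),l.round(4),'zmax',np.percentile(pp[:,2],98),'y',np.percentile(pp[:,1],[1,99]))
# panel plane: side rows
pan=PS[(PS[...,2]>.07)&(PS[...,2]<.15)&(ims.min(2)>120)&(PS[...,0]>.5)&(abs(PS[...,1])<.3)]
for _ in range(6):
    m=pan.mean(0); n=np.linalg.svd(pan-m,full_matrices=False)[2][2]; n*=np.sign(n[2]); pan=pan[abs((pan-m)@n)<max(.003,.8*np.abs((pan-m)@n).max()*.7)]
print('panel',m.round(4),n.round(4),'yaw',np.degrees(np.arctan2(-n[1],-n[0])),'slope',np.degrees(np.arccos(n[2])),len(pan))
# detector
g=box&(z>.028)&(z<.042)&(im.max(2)<150); c=max(cv2.findContours(g.astype(np.uint8),0,2)[0],key=cv2.contourArea)
print('detector',cv2.minAreaRect(P[...,:2][g].astype(np.float32)),np.median(P[g],0),g.sum())
E
python3 m.py
```

```text
bench z 0.0009239278244916882
plate corners [([221, 169], [0.618, 0.133, 0.027]), ([215, 217], [0.461, 0.145, 0.004]), ([321, 228], [0.441, -0.201, 0.01]), ([326, 180], [0.595, -0.211, 0.036])]
top pipe 1150 [ 0.0447  0.999   0.6788 -0.0552] zmax 0.2939269892729097 y [-0.21681714  0.12661691]
side pipe 1179 [ 0.9782  0.2078  0.8484 -0.0519] zmax 0.2931248898298028 y [-0.221188    0.29019867]
panel [ 0.8079 -0.049   0.1054] [-0.0093  0.0265  0.9996] yaw -70.7109893065317 slope 1.6108062005104158 370
detector ((0.5598328113555908, -0.009035378694534302), (0.39963027834892273, 0.10126373171806335), 85.76952362060547) [0.59931072 0.0349536  0.0359972 ] 176
```

```bash
cat > m2.py <<'E'
from h import *
D=np.load('pics/top.npz'); im=D['im'];P=cloud('top',D['d']); z=P[...,2]
S=np.load('pics/side.npz'); ims=S['im'];PS=cloud('side',S['d'])
# front edge of plate by rays onto z=.006 : last bright row per column
f,cx,cy,T=cam('top')
def ray(u,v,h):
    r=np.stack([(u-cx)/f,(v-cy)/f,np.ones(len(u))],1)@T[:3,:3].T; return T[:3,3]+r*((h-T[2,3])/r[:,2])[:,None]
us=np.arange(222,318); g=im.min(2).astype(int)
vs=np.array([max(v for v in range(200,240) if g[v,u]>110)+.5 for u in us])
e=ray(us,vs,.006); l=cv2.fitLine(e[:,:2].astype(np.float32),cv2.DIST_HUBER,0,.01,.01).ravel(); l*=np.sign(l[1]) if 0 else 1
print('front edge',l.round(4),'yaw',-np.degrees(np.arctan(l[0]/l[1])))
# pipe front run: top camera points with z>.275, front-most
for n,Q in(('top',P),('side',PS)):
    p=Q[(Q[...,2]>.272)&(Q[...,2]<.3)&(Q[...,0]>.6)&(Q[...,0]<.72)&(Q[...,1]>-.20)&(Q[...,1]<.11)]
    k=cv2.fitLine(p[:,:2].astype(np.float32),cv2.DIST_HUBER,0,.01,.01).ravel()
    for _ in range(3):
        r=(p[:,0]-k[2])-(p[:,1]-k[3])*k[0]/k[1]; p=p[abs(r)<.012]; k=cv2.fitLine(p[:,:2].astype(np.float32),cv2.DIST_HUBER,0,.01,.01).ravel()
    print(n,'pipe',k.round(4),len(p),'yaw',-np.degrees(np.arctan(k[0]/k[1])))
# console sides: bright cols in rows of plate
for side,rng in(('L',range(205,235)),('R',range(310,335))):
    q=[]
    for v in range(190,218):
        c=[u for u in rng if g[v,u]>110]; q.append(((min(c)-.5) if side=='L' else max(c)+.5,v))
    q=np.array(q); e=ray(q[:,0],q[:,1],.006); k=cv2.fitLine(e[:,:2].astype(np.float32),cv2.DIST_HUBER,0,.01,.01).ravel()
    print(side,k.round(4),'yaw',np.degrees(np.arctan(k[1]/k[0])))
E
python3 m2.py
```

```text
front edge [ 0.0652  0.9979  0.4482 -0.0339] yaw -3.7360015
top pipe [ 0.0646  0.9979  0.6746 -0.0457] 743 yaw -3.7044327
side pipe [ 0.0623  0.9981  0.6688 -0.0577] 663 yaw -3.5745015
L [ 0.9971 -0.0759  0.5116  0.1456] yaw -4.351685
R [ 0.9977 -0.0683  0.5221 -0.2088] yaw -3.9136074
```

```bash
cat > m3.py <<'E'
from h import *
D=np.load('pics/top.npz'); im=D['im'];P=cloud('top',D['d'])
S=np.load('pics/side.npz'); ims=S['im'];PS=cloud('side',S['d'])
a=np.radians(-3.7); ex=np.array([np.cos(a),np.sin(a),0]); ey=np.array([-np.sin(a),np.cos(a),0]); O=.655*ex+.002*ey
def con(Q): return np.stack([(Q-O)@ex,(Q-O)@ey,Q[...,2]],-1)*1000
for n,Q,I in(('top',P,im),('side',PS,ims)):
    C=con(Q); x,y,z=np.moveaxis(C,-1,0); ok=(abs(y)<170)&(z>68)&(z<130)&(x>-60)&(x<60)&(I.min(2)>110)
    # panel offset: normal distance to nominal panel
    d=(-(x+60)*np.sin(np.radians(40))+(z-60)*np.cos(np.radians(40)))[ok]
    h=np.histogram(d,np.arange(-20,40,2)); print(n,'panel normal offset mode',h[1][h[0].argmax()],h[0].max(), 'med near',np.median(d[abs(d-h[1][h[0].argmax()]-1)<5]))
    pp=C[(z>262)&(z<300)&(x>-10)&(x<35)&(abs(y)<150)]
    # circle-fit of the pipe section (r=9 known)
    from scipy.optimize import least_squares
    s=least_squares(lambda c:np.hypot(pp[:,0]-c[0],pp[:,2]-c[1])-9,[15,280],loss='soft_l1'); print(n,'pipe centre',s.x.round(1))
    # levers: black pixels off panel
    for nm,yp in(('L',80),('R',-80)):
        off=-(x+60)*np.sin(np.radians(40))+(z-60)*np.cos(np.radians(40)); sl=(x+60)*np.cos(np.radians(40))+(z-60)*np.sin(np.radians(40))
        m=(off>22)&(off<52)&(abs(y-yp)<95)&(I.max(2)<70)&(z>80)&(z<180)&(x>-100)&(x<40)
        if m.sum()<8: print(nm,'few',m.sum()); continue
        k=cv2.fitLine(np.stack([y[m],sl[m]],1).astype(np.float32),cv2.DIST_HUBER,0,.01,.01).ravel()
        print(n,nm,m.sum(),'lever dir y,s',k.round(3),'theta',-np.arctan(k[1]/k[0]).round(3),'y',np.percentile(y[m],[1,99]).round(),'off max',np.percentile(off[m],[50,98]).round(1),'s at pivot+40',(k[3]+(yp+40-k[2])*k[1]/k[0]).round(1),'x,z med',np.median(x[m]).round(1),np.median(z[m]).round(1))
    m=(z>28)&(z<44)&(I.max(2)<160)&(abs(y-80)<45)&(x>-220)&(x<-50)
    print(n,'det x,y range',np.percentile(x[m],[1,99]).round(1),np.percentile(y[m],[1,99]).round(1),np.median(z[m]).round(1))
E
python3 m3.py
```

```text
top panel normal offset mode -8 725 med near -6.908857604316296
top pipe centre [ 23.5 281.4]
top L 89 lever dir y,s [9.9900e-01 4.7000e-02 1.1234e+02 9.9255e+01] theta -0.047 y [-14. 152.] off max [34.4 40.6] s at pivot+40 99.6 x,z med -6.4 150.3
top R 80 lever dir y,s [  0.992  -0.125 -39.349  94.618] theta 0.126 y [-68. -11.] off max [34.5 39.3] s at pivot+40 94.7 x,z med -9.3 147.9
top det x,y range [-145.9  -50.1] [ 46.4 112.7] 36.6
side panel normal offset mode -6 1057 med near -5.8143517510603075
side pipe centre [ 22.4 281.4]
side L 62 lever dir y,s [ 9.9900e-01 -3.6000e-02  1.2105e+02  9.7494e+01] theta 0.036 y [ 90. 149.] off max [36.4 40.1] s at pivot+40 97.5 x,z med -8.6 151.0
side R 75 lever dir y,s [  0.99   -0.138 -43.347  92.8  ] theta 0.139 y [-71. -15.] off max [36.2 39.6] s at pivot+40 92.3 x,z med -12.1 147.4
side det x,y range [-147.8  -50.5] [ 36.2 123.1] 36.2
```

```bash
cat >> h.py <<'E'
a=np.radians(-3.7); ex=np.array([np.cos(a),np.sin(a),0]); ey=np.array([-np.sin(a),np.cos(a),0]); O=.6655*ex+.002*ey
def con(Q): Q=np.asarray(Q); return np.stack([(Q-O)@ex,(Q-O)@ey,Q[...,2]],-1)*1000
def go(*pts):  # console mm targets -> rows from the present pose
    s=sensors.get_state(); r=R.from_quat(s['eef_rot']).as_matrix(); p=np.array(s['tool_pos'])
    print('now con',con(p).round(1)); t=np.arctan2(*(r[:,1]@np.c_[ey,ex])[::-1])*0
    ang=np.arctan2(np.cross(r[:2,1],ey[:2]),r[:2,1]@ey[:2])  # world CCW needed
    for x,y,z in pts:
        w=O+(x*ex+y*ey)/1000; w[2]=z/1000; print((x,y,z),'row',((w-p)@r/.3).round(4).tolist(),round(-ang/2/np.pi,4),'rows',np.ceil(np.linalg.norm(w-p)/.0417))
E
python3 - <<'E'
from h import *
c=eyes.calibration('wrist')['world_from_camera']; s=sensors.get_state(); r=R.from_quat(s['eef_rot'])
print('wrist cam in tool',r.inv().apply(np.array(c)[:3,3]-s['tool_pos']).round(3))
go((-190,80,150),(-190,80,20))
E
```

```text
wrist cam in tool [ 0.072 -0.001 -0.147]
now con [-536.4  609.   238. ]
(-190, 80, 150) row [-1.494, -1.4861, 0.2958] -0.0331 rows 16.0
(-190, 80, 20) row [-1.4939, -1.4854, 0.7292] -0.0331 rows 17.0
```

Emit:
send_rows(
  rows="-0.75 -0.74 0.1 -0.033;-0.75 -0.74 0.1 -0.033;-0.75 -0.74 0.1 -0.033;-0.75 -0.74 0.1 -0.033;-0.75 -0.74 0.1 -0.033;-0.75 -0.74 0.1 -0.033;-0.75 -0.74 0.1 -0.033;-0.75 -0.74 0.1 -0.033;-0.75 -0.74 0.1 -0.033",
  jaw=1,
)

```text
clock: 0.85
tool_pos: [0.328, 0.3202, 0.2078]
eef_rot: [0.037, 0.999, -0.004, -0.0]
contact_force: [-0.8, -0.6, -0.4]
opening: 0.347
finger_force: 0.0
```

```bash
python3 -c "
from h import *
st();go((-190,80,150),(-190,80,20))"
```

```text
{'clock': 0.85, 'q': [-0.6967, 0.5394, -0.2751, 2.0782, 0.2717, 0.5635, 0.3294], 'tool_pos': [0.328, 0.3202, 0.2078], 'eef_rot': [0.0375, 0.9993, -0.0035, -0.0001], 'contact_force': [-0.849, -0.6025, -0.4307], 'moment': [0.0217, -0.0554, 0.0535], 'finger_force': 0.0, 'opening': 0.3472}
now con [-358.9  338.7  207.8]
(-190, 80, 150) row [-0.5718, -0.8551, 0.1989] -0.0017 rows 8.0
(-190, 80, 20) row [-0.5718, -0.8521, 0.6322] -0.0017 rows 9.0
```

Emit:
send_rows(
  rows="-0.572 -0.855 0.2 0;-0.572 -0.855 0.2 0;-0.572 -0.855 0.2 0;-0.572 -0.855 0.2 0;-0.572 -0.855 0.2 0;-0.572 -0.855 0.2 0;-0.572 -0.855 0.2 0;-0.572 -0.855 0.2 0;-0.572 -0.855 0.2 0;-0.572 -0.855 0.2 0",
  jaw=1,
)

```text
clock: 1.68
tool_pos: [0.4801, 0.0599, 0.1483]
eef_rot: [0.034, 0.999, 0.0, -0.0]
contact_force: [-0.9, -0.1, -0.2]
opening: 0.007
finger_force: 0.0
```

Run:
```python
from h import *
im,d=eyes.snapshot('wrist'); P=cloud('wrist',d)
s,ds=eyes.snapshot('side')
st();go((-190,80,150),(-190,80,20),(-140,80,20),(-134,80,20))
C=con(P);x,y,z=np.moveaxis(C,-1,0); 
m=(z>26)&(z<46)&(abs(y-80)<45)&(x>-230)&(x<-70)&(im.max(2)<160); print('det',m.sum(),np.percentile(x[m],[1,99]),np.percentile(y[m],[1,99])) if m.any() else 0
cv2.imwrite('pics/w1.png',np.hstack([im,s])[:,:,::-1][:, :]) 
cv2.imwrite('pics/w1.png',cv2.resize(cv2.imread('pics/w1.png'),(800,300)))
```

```text
{'clock': 1.7833, 'q': [-0.0353, 0.6701, -0.3002, 2.0677, 0.4217, 0.4612, 0.8525], 'tool_pos': [0.4793, 0.0623, 0.1488], 'eef_rot': [0.0315, 0.9995, 0.0008, -0.0001], 'contact_force': [-0.7426, 0.7451, 0.3334], 'moment': [0.0276, -0.0026, 0.0055], 'finger_force': 0.0, 'opening': 0.004}
now con [-191.2   91.1  148.8]
(-190, 80, 150) row [-0.0041, -0.037, -0.004] 0.0002 rows 1.0
(-190, 80, 20) row [-0.0042, -0.0376, 0.4293] 0.0002 rows 4.0
(-140, 80, 20) row [-0.1708, -0.0379, 0.4293] 0.0002 rows 4.0
(-134, 80, 20) row [-0.1908, -0.0379, 0.4293] 0.0002 rows 4.0
det 920 [-158.01291131 -135.86812213] [ 48.2229745  110.17566671]
```

View pics/w1.png

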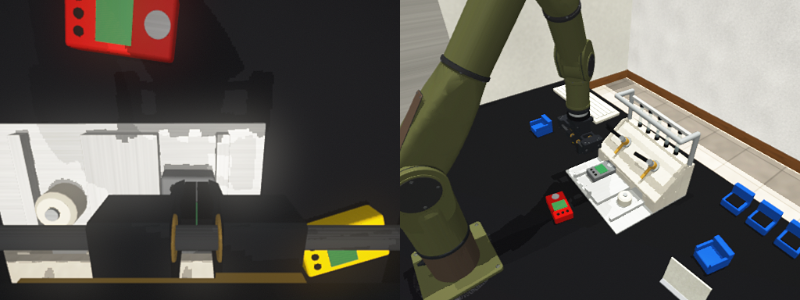

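The wrist view shows the closed fingers in the left lane behind the detector's rear end. The canister is untouched in the other lane, and the red and yellow look-alikes sit clear. Measured rear is x −158 and lane centre y 79, so I'll descend behind it.

Emit:
send_rows(
  rows="-0.004 -0.037 0.2 0;-0.004 -0.037 0.3 0;-0.004 -0.037 0.3 0;-0.004 -0.037 0.3 0",
)

```text
clock: 2.12
tool_pos: [0.478, 0.0508, 0.0571]
eef_rot: [0.031, 1.0, -0.0, -0.003]
contact_force: [-0.1, 0.3, -0.5]
opening: 0.007
finger_force: 0.0
```

```bash
python3 -c "
from h import *
st();go((-190,80,20),(-160,80,20))"
```

```text
{'clock': 2.1167, 'q': [-0.1101, 0.8402, -0.1492, 2.1202, 0.5266, 0.2214, 0.7823], 'tool_pos': [0.478, 0.0508, 0.0571], 'eef_rot': [0.0309, 0.9995, -0.0005, -0.0027], 'contact_force': [-0.0719, 0.3128, -0.5401], 'moment': [0.0391, 0.0361, 0.0134], 'finger_force': 0.0, 'opening': 0.0073}
now con [-191.8   79.5   57.1]
(-190, 80, 20) row [-0.0066, 0.0017, 0.1237] 0.0004 rows 1.0
(-160, 80, 20) row [-0.1066, 0.0014, 0.1231] 0.0004 rows 2.0
```

Now down to z ≈ 20 mm, then a slow push.

Emit:
send_rows(
  rows="0 0 0.12 0;0 0 0.12 0;-0.05 0 0.12 0;-0.08 0 0.12 0;-0.1 0 0.12 0;-0.11 0 0.12 0;-0.12 0 0.12 0;-0.13 0 0.12 0;-0.14 0 0.12 0;-0.15 0 0.12 0",
)

```text
clock: 2.95
tool_pos: [0.5248, 0.0462, 0.023]
eef_rot: [0.033, 0.999, -0.0, -0.0]
contact_force: [-1.6, 0.1, 0.5]
opening: 0.007
finger_force: 0.9
```

```bash
python3 -c "
from h import *
st();go((-136,80,20),(-133,80,20))"
```

```text
{'clock': 2.95, 'q': [-0.073, 0.9265, -0.1708, 1.9919, 0.54, 0.2676, 0.8051], 'tool_pos': [0.5248, 0.0462, 0.023], 'eef_rot': [0.0326, 0.9995, -0.0001, -0.0003], 'contact_force': [-1.6017, 0.0945, 0.4709], 'moment': [0.0819, 0.3323, -0.0257], 'finger_force': 0.8703, 'opening': 0.0075}
now con [-144.8   78.    23. ]
(-136, 80, 20) row [-0.0292, 0.0067, 0.0101] -0.0001 rows 1.0
(-133, 80, 20) row [-0.0392, 0.0067, 0.0101] -0.0001 rows 1.0
```

Emit:
send_rows(
  rows="-0.008 0 0 0;-0.016 0 0 0;-0.022 0 0 0;-0.028 0 0 0;-0.032 0 0 0;-0.036 0 0 0;-0.036 0 0 0",
)

```text
clock: 3.53
tool_pos: [0.535, 0.0456, 0.0225]
eef_rot: [0.033, 0.999, -0.0, -0.001]
contact_force: [-3.2, 0.3, 1.9]
opening: 0.001
finger_force: 1.9
```

```bash
python3 -c "
from h import *
st();go((-133,80,20))"
```

```text
{'clock': 3.5333, 'q': [-0.0587, 0.9331, -0.1881, 1.9601, 0.5354, 0.2987, 0.8181], 'tool_pos': [0.535, 0.0456, 0.0225], 'eef_rot': [0.0326, 0.9995, -0.0001, -0.0009], 'contact_force': [-3.2475, 0.2634, 1.8818], 'moment': [0.0699, 0.7563, -0.0279], 'finger_force': 1.8734, 'opening': 0.0012}
now con [-134.6   78.    22.5]
(-133, 80, 20) row [-0.0053, 0.0067, 0.0085] -0.0001 rows 1.0
```

Not yet a firm stop. I'll continue in 1 mm steps until the force rises.

Emit:
send_rows(
  rows="-0.004 0 0 0;-0.007 0 0 0;-0.010 0 0 0;-0.013 0 0 0;-0.013 0 0 0;-0.013 0 0 0",
)

```text
clock: 4.03
tool_pos: [0.535, 0.0455, 0.0224]
eef_rot: [0.032, 0.999, -0.001, -0.004]
contact_force: [-10.9, 2.4, 7.8]
opening: 0.002
finger_force: 5.4
```

```bash
python3 -c "
from h import *
st();go((-133,80,20))"
```

```text
{'clock': 4.0333, 'q': [-0.0543, 0.9348, -0.1954, 1.9533, 0.5326, 0.3123, 0.8228], 'tool_pos': [0.535, 0.0455, 0.0224], 'eef_rot': [0.0321, 0.9995, -0.0008, -0.0042], 'contact_force': [-10.901, 2.4139, 7.7763], 'moment': [0.37, 2.1069, -0.0419], 'finger_force': 5.408, 'opening': 0.0025}
now con [-134.6   77.9   22.4]
(-133, 80, 20) row [-0.0054, 0.007, 0.008] 0.0001 rows 1.0
```

Stopped at −134.6 mm against the expected −134, with the force rising to 11 N, so the detector is home. Backing off, lifting and checking.

Emit:
send_rows(
  rows="0.06 0 0 0;0.1 0 0 0;0.1 0 -0.14 0;0.1 0 -0.28 0;0.1 0 -0.42 0;0.1 0.1 -0.55 0;0.1 0.2 -0.65 0;0.1 0.3 -0.65 0;0.1 0.4 -0.65 0",
)

```text
clock: 4.78
tool_pos: [0.5207, 0.17, 0.2214]
eef_rot: [0.033, 0.999, 0.002, 0.004]
contact_force: [0.4, -0.2, -0.4]
opening: 0.004
finger_force: 0.0
```

Run:
```python
from h import *
f,cx,cy,_=cam('top'); im,d=eyes.snapshot('top'); C=con(cloud('top',d)); im2,d2=eyes.snapshot('side'); C2=con(cloud('side',d2))
for n,C,I in(('top',C,im),('side',C2,im2)):
    x,y,z=np.moveaxis(C,-1,0); m=(z>28)&(z<44)&(I.max(2)<160)&(abs(y-80)<40)&(x>-200)&(x<-62); print(n,m.sum(),np.percentile(x[m],[1,50,99]) if m.any() else 0)
    b=(x>-230)&(x<90)&(abs(y)<200)&(z>150)
cv2.imwrite('pics/t2.png',np.hstack([im[60:260,130:400],im2[60:260,150:420]])[:,:,::-1]) 
st();go((-110,205,230),(-43,205,230),(-43,205,110))
```

```text
top 56 [-117.44931885 -103.5920664   -62.41002799]
side 168 [-125.50724184 -110.01436034  -62.53800513]
{'clock': 4.8833, 'q': [-0.1608, 0.6297, -0.4031, 1.8233, 0.3402, 0.7484, 0.7687], 'tool_pos': [0.5189, 0.1746, 0.2195], 'eef_rot': [0.0288, 0.9996, 0.0039, 0.0027], 'contact_force': [0.3103, -0.3245, 0.3921], 'moment': [0.0028, 0.0493, -0.0038], 'finger_force': 0.0, 'opening': 0.0087}
now con [-158.9  205.7  219.5]
(-110, 205, 230) row [-0.1632, -0.0032, -0.0342] 0.0011 rows 2.0
(-43, 205, 230) row [-0.3865, -0.0048, -0.033] 0.0011 rows 3.0
(-43, 205, 110) row [-0.3845, -0.0079, 0.367] 0.0011 rows 4.0
```

View pics/t2.png

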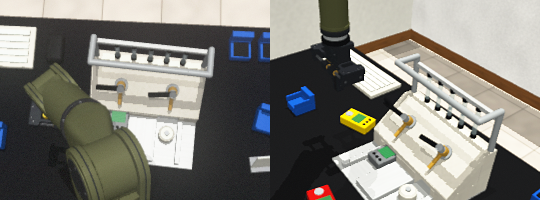

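The detector's rear now measures −125.5, so it is home. The side view shows the vertical wrist at about (335,20–75). Before passing near the pipe, I'll measure how far the gripper and wrist extend at each height above the TCP.

Run:
```python
from h import *
s=sensors.get_state(); im,d=eyes.snapshot('side'); C=con(cloud('side',d)); t=con(s['tool_pos']); D=C-t
x,y,z=np.moveaxis(D,-1,0); near=(np.hypot(x,y)<130)&(d>0)&(d<1.6)
for h in range(-10,330,15):
    m=near&(z>=h)&(z<h+15)
    if m.sum()>4: print(h,m.sum(),'x',np.percentile(x[m],[1,99]).round(),'y',np.percentile(y[m],[1,99]).round())
```

```text
-10 8 x [-10.   8.] y [-12.   8.]
5 39 x [-12.   8.] y [-16.  13.]
20 36 x [-12.  -3.] y [-18.  15.]
35 25 x [-12.  -5.] y [-18.  14.]
50 9 x [-14.  13.] y [-84. -10.]
65 200 x [-35.  32.] y [-88.  81.]
80 281 x [-36.  31.] y [-94.  82.]
95 517 x [-36.  30.] y [-96.  90.]
110 143 x [-30.  20.] y [-82.  78.]
125 103 x [-25.  19.] y [-44.  11.]
140 163 x [-36.  30.] y [-44.  11.]
155 213 x [-38.  32.] y [-43.  19.]
170 103 x [-39.  25.] y [-38.   3.]
185 161 x [-40.  27.] y [-40.  13.]
200 191 x [-39.  28.] y [-40.  11.]
215 167 x [-38.  25.] y [-39.   7.]
230 176 x [-38.  27.] y [-39.   6.]
245 179 x [-38.  28.] y [-39.   6.]
260 180 x [-38.  23.] y [-39.   9.]
275 250 x [-41.  25.] y [-43.   6.]
290 168 x [-54.  38.] y [-56.   3.]
305 251 x [-62.  51.] y [-64.  -6.]
320 227 x [-70.  51.] y [-72.  -9.]
```

The body is a box about 64–125 mm above the TCP. Above that the wrist has a radius of about 40 mm. So I can go in below the pipe from the front, with the fingers outside the console's left side. The body's flat underside then presses the lever's end down the slope, which needs only a few newtons.

Emit:
send_rows(
  rows="-0.1 -0.01 0.13 0;-0.2 -0.01 0.25 0;-0.2 -0.01 0.363 0;-0.2 -0.01 0.363 0;-0.3 -0.012 0.363 0;-0.4 -0.012 0.363 0;-0.4 -0.012 0.363 0",
)

```text
clock: 5.52
tool_pos: [0.6432, 0.1527, 0.11]
eef_rot: [0.035, 0.999, 0.0, 0.004]
contact_force: [0.8, 0.3, -0.1]
opening: 0.002
finger_force: 0.0
```

```bash
python3 -c "
from h import *
st();go((-38,202,110),(-38,202,92))"
```

```text
{'clock': 5.5167, 'q': [-0.1218, 0.9068, -0.3496, 1.5506, 0.4105, 0.7507, 0.851], 'tool_pos': [0.6432, 0.1527, 0.11], 'eef_rot': [0.0353, 0.9994, 0.0001, 0.0036], 'contact_force': [0.8024, 0.3233, -0.1044], 'moment': [-0.0122, -0.061, 0.003], 'finger_force': 0.0, 'opening': 0.0019}
now con [-33.5 191.9 110. ]
(-38, 202, 110) row [0.0152, 0.0337, -0.0001] -0.001 rows 1.0
(-38, 202, 92) row [0.0156, 0.0337, 0.0599] -0.001 rows 1.0
```

Emit:
send_rows(
  rows="0.015 0.034 0 0;0.015 0.034 0 0;0.015 0.034 0.03 0;0.015 0.034 0.045 0;0.015 0.034 0.05 0;0.015 0.034 0.055 0;0.015 0.034 0.055 0",
)

```text
clock: 6.1
tool_pos: [0.6329, 0.1657, 0.0918]
eef_rot: [0.033, 0.999, -0.0, -0.0]
contact_force: [-0.4, -0.2, -0.4]
opening: 0.003
finger_force: 0.0
```

```bash
python3 -c "
from h import *
st();go((-38,202,92),(-45,202,86))"
```

```text
{'clock': 6.1, 'q': [-0.1483, 0.9264, -0.3401, 1.5727, 0.4184, 0.7165, 0.8239], 'tool_pos': [0.6329, 0.1657, 0.0918], 'eef_rot': [0.0327, 0.9995, -0.0003, -0.0005], 'contact_force': [-0.4065, -0.1509, -0.3784], 'moment': [0.0393, -0.0312, -0.0023], 'finger_force': 0.0, 'opening': 0.0033}
now con [-44.7 204.2  91.8]
(-38, 202, 92) row [-0.0222, -0.0074, -0.0006] -0.0001 rows 1.0
(-45, 202, 86) row [0.0011, -0.0074, 0.0194] -0.0001 rows 1.0
```

Emit:
send_rows(
  rows="-0.02 0.025 0 0;-0.02 0.025 0 0;-0.02 0.025 0.015 0;-0.02 0.025 0.025 0;-0.02 0.025 0.03 0;-0.02 0.025 0.03 0",
)

```text
clock: 6.6
tool_pos: [0.6391, 0.1734, 0.0841]
eef_rot: [0.033, 0.999, -0.0, -0.0]
contact_force: [-2.7, 0.6, 8.4]
opening: 0.006
finger_force: 0.0
```

```bash
python3 -c "
from h import *
st();go((-38,212,82),(-67,212,66))"
```

```text
{'clock': 6.6, 'q': [-0.1593, 0.9456, -0.3379, 1.5488, 0.4194, 0.7203, 0.8198], 'tool_pos': [0.6391, 0.1734, 0.0841], 'eef_rot': [0.0327, 0.9995, -0.0, -0.0003], 'contact_force': [-2.6602, 0.615, 8.4311], 'moment': [-0.4389, 0.2972, -0.2857], 'finger_force': 0.0, 'opening': 0.0064}
now con [-38.9 212.3  84.1]
(-38, 212, 82) row [-0.0031, -0.001, 0.0069] -0.0001 rows 1.0
(-67, 212, 66) row [0.0935, -0.0011, 0.0603] -0.0001 rows 1.0
```

Contact is at 8 N, as predicted. Now down the slope in step with the lever.

Emit:
send_rows(
  rows="0.01 0 0.01 0;0.02 0 0.02 0;0.03 0 0.03 0;0.04 0 0.04 0;0.05 0 0.05 0;0.05 0 0.05 0",
)

```text
clock: 7.1
tool_pos: [0.6245, 0.1738, 0.0687]
eef_rot: [0.032, 0.999, -0.0, 0.0]
contact_force: [-0.5, -0.6, 4.5]
opening: 0.004
finger_force: 0.0
```

```bash
python3 -c "
from h import *
st();go((-67,212,60))"
```

```text
{'clock': 7.1, 'q': [-0.1725, 0.9512, -0.3214, 1.6018, 0.434, 0.66, 0.7916], 'tool_pos': [0.6245, 0.1738, 0.0687], 'eef_rot': [0.0324, 0.9995, -0.0003, 0.0002], 'contact_force': [-0.538, -0.599, 4.5486], 'moment': [-0.3139, -0.0245, -0.0772], 'finger_force': 0.0, 'opening': 0.0039}
now con [-53.5 211.7  68.7]
(-67, 212, 60) row [0.045, 0.001, 0.0289] -0.0001 rows 1.0
```

Emit:
send_rows(
  rows="0.01 0 0.01 0;0.02 0 0.02 0;0.03 0 0.03 0;0.04 0 0.04 0;0.04 0 0.04 0",
)

```text
clock: 7.52
tool_pos: [0.6122, 0.1751, 0.056]
eef_rot: [0.032, 0.999, 0.0, -0.0]
contact_force: [0.2, 1.5, 3.8]
opening: 0.005
finger_force: 0.0
```

Run:
```python
from h import *
im,d=eyes.snapshot('side'); C=con(cloud('side',d)); x,y,z=np.moveaxis(C,-1,0)
st(); go((-110,212,80),(-110,212,150))
off=-(x+60)*np.sin(np.radians(40))+(z-60)*np.cos(np.radians(40)); sl=(x+60)*np.cos(np.radians(40))+(z-60)*np.sin(np.radians(40))
m=(off>25)&(off<48)&(y>60)&(y<170)&(im.max(2)<70)&(sl<110)&(sl>0); print(m.sum(),np.c_[y[m],sl[m]].mean(0))
cv2.imwrite('pics/s3.png',cv2.resize(im[120:260,210:400],None,fx=3,fy=3)[:,:,::-1])
```

```text
{'clock': 7.5667, 'q': [-0.185, 0.9578, -0.3076, 1.6416, 0.4445, 0.6126, 0.7685], 'tool_pos': [0.6124, 0.1751, 0.0561], 'eef_rot': [0.0325, 0.9995, 0.0001, -0.0003], 'contact_force': [-0.0773, 1.4966, 2.9552], 'moment': [0.0208, -0.0188, -0.0475], 'finger_force': 0.0, 'opening': -0.0014}
now con [-65.7 212.3  56.1]
(-110, 212, 80) row [0.1478, -0.0009, -0.0794] -0.0001 rows 2.0
(-110, 212, 150) row [0.1479, -0.0009, -0.3128] -0.0001 rows 3.0
107 [108.44413349  58.04872126]
```

View pics/s3.png

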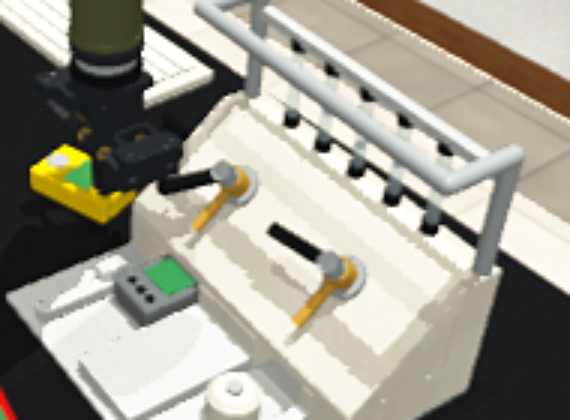

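The side view shows the left lever turned to about 50°, with its tip at about (165,185) in the crop. The right lever is unchanged and the detector is home. I'll use the fingers for the rest, after checking the hub's height for body clearance.

Run:
```python
from h import *
for n in('top','side'):
    S=np.load(f'pics/{n}.npz'); C=con(cloud(n,S['d'])); x,y,z=np.moveaxis(C,-1,0)
    for yp in(80,-80):
        m=(abs(y-yp)<14)&(abs(x+17)<20)&(z>120)&(z<200); print(n,yp,'hub zmax',np.percentile(z[m],[90,98,100]).round(),'x there',x[m][z[m].argmax()].round())
go((-66,212,85),(-66,212,104),(-54,165,104),(-54,140,104))
```

```text
top 80 hub zmax [155. 158. 158.] x there -10.0
top -80 hub zmax [157. 159. 160.] x there -7.0
side 80 hub zmax [156. 159. 159.] x there -15.0
side -80 hub zmax [156. 158. 159.] x there -11.0
now con [-65.7 212.3  56.1]
(-66, 212, 85) row [0.0011, -0.0009, -0.0962] -0.0001 rows 1.0
(-66, 212, 104) row [0.0012, -0.0009, -0.1595] -0.0001 rows 2.0
(-54, 165, 104) row [-0.0389, -0.1575, -0.1596] -0.0001 rows 2.0
(-54, 140, 104) row [-0.0389, -0.2408, -0.1596] -0.0001 rows 3.0
```

Emit:
send_rows(
  rows="0 0 -0.1 0;0 0 -0.16 0;0 0 -0.16 0;-0.02 -0.08 -0.16 0;-0.045 -0.155 -0.16 0;-0.045 -0.155 -0.16 0;-0.045 -0.155 -0.16 0",
)

```text
clock: 8.15
tool_pos: [0.6231, 0.1246, 0.1031]
eef_rot: [0.035, 0.999, -0.001, -0.001]
contact_force: [-0.3, 0.8, -0.1]
opening: 0.005
finger_force: 0.0
```

```bash
python3 -c "
from h import *
st();go((-52,165,104),(-52,145,104),(-60,104,104))"
```

```text
{'clock': 8.15, 'q': [-0.0845, 0.8915, -0.3458, 1.6293, 0.4249, 0.6987, 0.8601], 'tool_pos': [0.6231, 0.1246, 0.1031], 'eef_rot': [0.0347, 0.9994, -0.0011, -0.0009], 'contact_force': [-0.255, 0.7891, -0.0961], 'moment': [0.0681, 0.016, 0.02], 'finger_force': 0.0, 'opening': 0.0047}
now con [-51.8 162.6 103.1]
(-52, 165, 104) row [0.0008, 0.0081, -0.003] -0.0008 rows 1.0
(-52, 145, 104) row [0.0005, -0.0586, -0.0028] -0.0008 rows 1.0
(-60, 104, 104) row [0.0264, -0.1954, -0.0025] -0.0008 rows 2.0
```

Now push in −y, drifting slightly in −x as the lever swings down.

Emit:
send_rows(
  rows="0 -0.03 0 0;0 -0.06 0 0;0.004 -0.08 0 0;0.01 -0.1 0 0;0.015 -0.12 0 0;0.02 -0.135 0 0;0.024 -0.15 0 0;0.027 -0.165 0 0;0.027 -0.175 0 0;0.027 -0.175 0 0",
)

```text
clock: 8.98
tool_pos: [0.6112, 0.075, 0.1042]
eef_rot: [0.033, 0.999, -0.0, -0.001]
contact_force: [-1.5, 2.1, 0.5]
opening: 0.002
finger_force: 1.3
```

```bash
python3 -c "
from h import *
st();go((-60,104,104))"
```

```text
{'clock': 8.9833, 'q': [-0.0034, 0.87, -0.3502, 1.6934, 0.4429, 0.6589, 0.9109], 'tool_pos': [0.6112, 0.075, 0.1042], 'eef_rot': [0.0331, 0.9995, -0.0002, -0.0006], 'contact_force': [-1.4818, 2.1107, 0.4963], 'moment': [0.5768, 0.3816, -0.0506], 'finger_force': 1.2902, 'opening': 0.0016}
now con [-60.4 112.3 104.2]
(-60, 104, 104) row [-0.0014, -0.0275, 0.0007] -0.0002 rows 1.0
```

Continue until the stop, watching the force.

Emit:
send_rows(
  rows="0 -0.008 0 0;0 -0.016 0 0;0 -0.024 0 0;0 -0.03 0 0;0 -0.034 0 0;0 -0.034 0 0",
)

```text
clock: 9.48
tool_pos: [0.611, 0.065, 0.1041]
eef_rot: [0.033, 0.999, -0.0, -0.0]
contact_force: [-1.5, 2.6, -0.5]
opening: 0.006
finger_force: 1.3
```

```bash
python3 -c "
from h import *
st();go((-60,104,104))"
```

```text
{'clock': 9.4833, 'q': [0.0134, 0.8687, -0.3513, 1.6985, 0.4462, 0.6553, 0.9233], 'tool_pos': [0.611, 0.065, 0.1041], 'eef_rot': [0.0329, 0.9995, -0.0002, -0.0002], 'contact_force': [-1.4843, 2.6176, -0.4873], 'moment': [0.6081, 0.2511, -0.0424], 'finger_force': 1.3183, 'opening': 0.0063}
now con [-60.  102.3 104.1]
(-60, 104, 104) row [-0.0, 0.0056, 0.0004] -0.0002 rows 1.0
```

Emit:
send_rows(
  rows="0 -0.006 0 0;0 -0.012 0 0;0 -0.018 0 0;0 -0.022 0 0;0 -0.022 0 0",
)

```text
clock: 9.9
tool_pos: [0.6105, 0.0617, 0.1041]
eef_rot: [0.032, 0.999, 0.002, 0.0]
contact_force: [-1.5, 7.9, -2.7]
opening: 0.005
finger_force: 3.8
```

```bash
python3 -c "
from h import *
st();go((-60,100,104))"
```

```text
{'clock': 9.9, 'q': [0.0234, 0.8681, -0.3555, 1.7019, 0.4467, 0.6516, 0.9316], 'tool_pos': [0.6105, 0.0617, 0.1041], 'eef_rot': [0.0317, 0.9995, 0.002, 0.0], 'contact_force': [-1.496, 7.9289, -2.6589], 'moment': [1.6489, 0.3233, 0.0919], 'finger_force': 3.7977, 'opening': 0.0046}
now con [-60.2  98.9 104.1]
(-60, 100, 104) row [-0.0007, 0.0035, 0.0005] 0.0002 rows 1.0
```

Emit:
send_rows(
  rows="0 -0.01 0 0;0 -0.015 0 0;0 -0.015 0 0;0 -0.015 0 0",
)

```text
clock: 10.23
tool_pos: [0.6105, 0.0614, 0.1042]
eef_rot: [0.03, 1.0, 0.005, 0.001]
contact_force: [-1.2, 14.4, -6.1]
opening: 0.002
finger_force: 6.7
```

```bash
python3 -c "
from h import *
st();go((-60,140,104),(-130,140,180),(-190,230,230))"
```

```text
{'clock': 10.2333, 'q': [0.0295, 0.8679, -0.3605, 1.7038, 0.4462, 0.6481, 0.9373], 'tool_pos': [0.6105, 0.0614, 0.1042], 'eef_rot': [0.0303, 0.9995, 0.0047, 0.0006], 'contact_force': [-1.2088, 14.4216, -6.0762], 'moment': [2.8957, 0.3126, 0.0863], 'finger_force': 6.7087, 'opening': 0.0017}
now con [-60.3  98.7 104.2]
(-60, 140, 104) row [-0.0015, 0.1377, 0.0021] 0.0006 rows 1.0
(-130, 140, 180) row [0.2317, 0.1411, -0.2514] 0.0006 rows 3.0
(-190, 230, 230) row [0.4303, 0.4435, -0.4153] 0.0006 rows 6.0
```

The lever is on its stop: the force doubled and it moved only 0.2 mm. Retreating.

Emit:
send_rows(
  rows="0 0.12 0 0;0 0.14 0 0;0.1 0.14 0 0;0.23 0.14 -0.1 0;0.23 0.14 -0.25 0;0.3 0.25 -0.4 0;0.4 0.4 -0.42 0;0.5 0.6 -0.42 0;0.6 0.8 -0.42 0;0.6 0.8 -0.42 0",
)

```text
clock: 11.07
tool_pos: [0.4632, 0.2699, 0.2296]
eef_rot: [0.034, 0.999, -0.0, 0.002]
contact_force: [0.4, 0.4, 0.7]
opening: 0.003
finger_force: 0.0
```

Run:
```python
from h import *
st()
for n in('top','side'):
    im,d=eyes.snapshot(n); C=con(cloud(n,d)); x,y,z=np.moveaxis(C,-1,0)
    off=-(x+60)*np.sin(np.radians(40))+(z-60)*np.cos(np.radians(40)); sl=(x+60)*np.cos(np.radians(40))+(z-60)*np.sin(np.radians(40))
    for yp in(80,-80):
        m=(off>25)&(off<48)&(abs(y-yp)<85)&(im.max(2)<70)&(sl<115)&(sl>0)
        if m.sum()>8: k=cv2.fitLine(np.stack([y[m],sl[m]],1).astype(np.float32),cv2.DIST_HUBER,0,.01,.01).ravel(); print(n,yp,m.sum(),k.round(3),'theta',np.arctan2(k[1],-k[0]).round(3))
    m=(z>28)&(z<44)&(im.max(2)<160)&(abs(y-80)<40)&(x>-200)&(x<-62); print('det',m.sum(),np.percentile(x[m],[1,99]).round(1),np.percentile(y[m],[1,99]).round(1))
    if n=='side': cv2.imwrite('pics/s4.png',cv2.resize(im[110:310,170:410],None,fx=3,fy=3)[:,:,::-1])
```

```text
{'clock': 11.0667, 'q': [-0.3714, 0.6025, -0.3953, 1.841, 0.3269, 0.7596, 0.5598], 'tool_pos': [0.4632, 0.2699, 0.2296], 'eef_rot': [0.0339, 0.9994, -0.0003, 0.0019], 'contact_force': [0.3716, 0.4202, 0.7357], 'moment': [0.0486, -0.0136, 0.0322], 'finger_force': 0.0, 'opening': 0.0033}
top 80 57 [7.0000e-03 1.0000e+00 7.9505e+01 4.8252e+01] theta 1.578
top -80 78 [  0.986  -0.166 -39.962  87.567] theta -2.975
det 108 [-124.   -63.5] [ 46.6 109.8]
side 80 103 [ 0.    -1.    72.357 50.099] theta -1.571
side -80 75 [  0.99   -0.14  -43.118  84.712] theta -3.001
det 146 [-125.6  -62.6] [ 42.9 105.5]
```

View pics/s4.png

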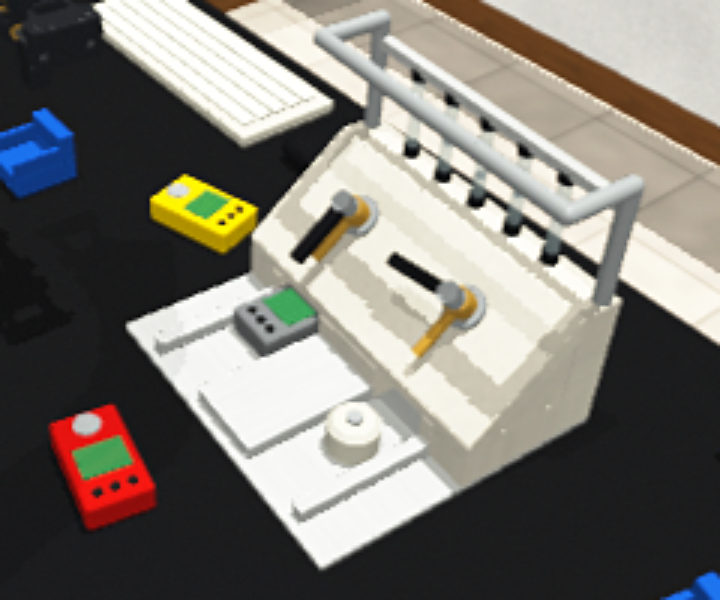

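The left lever, at about (320,230), points straight down the slope at θ ≈ 1.57. The detector at (275,320) is home with its rear at −125. The right valve is unchanged at about 0.14, and the canister and bystanders are where they were. Handing in.

```bash
python3 -c "
from plant import finish_job
print(finish_job())"
```

```text
the job is handed in; nothing more can be done
None
```

The detector is fully home in the left bay and the left valve is open to its stop, pointing down the slope; the right valve, the canister and everything else were left alone, and the job was handed in at about 11 s.

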